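Load a relay block into the test socket and lock it

TASK

One of the three grey plug-in relay blocks in the black tray, the one that is neither the wide one nor the tall one, fits the socket of the test fixture. Swing the fixture's lever out of the way if it covers the pocket, seat that block fully home in the pocket with its key rib between the two small guide posts, let go of it and then swing the lever back over the block right up to its stop. Do not shift the other things on the bench or in the tray, and do not bump the rod stand.

Things in the scene. Friction and masses are not known exactly. Their poses are not given: they have to be found in the camera images.
- fixture: Test fixture, fixed to the bench on the left or right of the working area. Origin at the underside's centre of its dark steel plate, 170 (x) x 130 (y) x 8 mm; x runs from the lever's pivot over the socket. White socket block 62 x 46 mm at the origin, z 8 to 32 mm. Low green terminal strip at x -5 to 45, y -62 to -46, up to z 22 mm. Pivot post 20 mm thick at x -60, y 0.
- key_guides (a point): Middle of the 12 mm gap between the two small key guides at the fixture's +x end of the pocket, 46 mm above the bench, level with their tops, 27 mm from the pocket's centre; they stand on the socket block (top at 32 mm). At the -x end, as far out and as high, is one single guide 30 mm wide. The y sides have no guides: there a gripper can hold the block, across y.
- lever_stop (a point): Top centre of the lever stop, a steel pin 10 mm thick, 70 mm above the bench, on the fixture's -y side of the shut lever.
- pocket (a point): Centre of the floor of the socket's rectangular pocket, 18 mm above the bench; axes as the fixture's. The pocket is 44 (x) x 28 (y) mm and 14 mm deep, with a 2 mm chamfer at its mouth.
- lever (a joint): Locking lever's angle about its upright pivot, rad: 0 = shut, lying along the fixture's +x over the pocket against its stop; grows counter-clockwise seen from above, to 1.9 (fully open). From about 1.3 the pocket is clear. It stays where it is left (friction, about 1 N at the knob).
- lever_pivot (a point): Point on the lever's upright hinge axis, 66 mm above the bench. The steel bar is 15 mm wide, from 60 to 72 mm above the bench, and reaches 125 mm from here to the knob.
- lever_knob (a point): Centre of the upright round black grip at the lever's end: 14 mm in diameter, from 72 to 106 mm above the bench, this point 89 mm above it and 125 mm from the pivot axis. It can be pinched from above and led round, or the bar pushed sideways.
- tray: Low black tray, fixed, 215 (x) x 150 (y) mm, walls 4 mm thick and 12 mm high; origin at the centre of its underside. The three blocks stand in a row along its x axis, in any order, about 66 mm apart.
- block_center (a point): Centre (half-way up) of the block to load: grey plastic, 42 (x) x 26 (y) x 40 (z) mm, 0.06 to 0.11 kg, upright in the tray (floor 4 mm). Key rib on its +x face, 8 mm wide, 5 mm proud, from 16 mm above the underside to the top. Seated, its x is along the fixture's +x (rib between the two guides), this point 20 mm above the pocket floor, its top 2 mm under the lever. Reversed, the rib strikes the single guide.
- block: The same block to load; origin at the centre of its underside, axes as for its centre.
- wide_center (a point): Centre of the wide grey block, 44 x 38 x 40 mm with a like rib: does not fit; leave it.
- tall_center (a point): Centre of the tall slim grey block, 30 x 26 x 56 mm with a like rib: not the one; leave it.
- post: Rod stand, fixed between fixture and tray: foot 68 mm across and 14 mm high, 16 mm rod with a 24 mm head, 264 mm high in all; origin at the centre of its underside. Go round it.
- cap: Small black dust cap, 22 mm across, 18 mm high, lying loose on the fixture's plate near its +x, +y corner; origin under its centre.
- collar: Steel collar, 26 mm across, 12 mm high, loose in the tray beside the blocks; origin under its centre.
- driver: Screwdriver, 160 mm long, lying on the bench between the rod stand and the robot.
- mug: White mug, 76 mm across, 90 mm high, at the back.
- jar: Clear jar, 56 mm across, 80 mm high, at the back.
- bin: Small open blue bin, 100 x 80 x 45 mm, at the back.
Mind the look-alikes: they are no part of the job. What is shaped like the fixture but pink is not meant.

How it is judged:
By the outcome, as a careful person would: the job done as asked, in the order asked, and still so for the second after the job is handed in, with the robot touching nothing.
It also fails if it takes over 72 s, if anything falls off the work surface, if the arm or the gripper's body presses on something with over 40 N, if the wrist force passes 120 N, or if a joint passes its speed limit or range.

ROBOT

A 6-joint arm with a two-finger parallel gripper is mounted at the origin on the work surface. World frame = base frame: x ahead of the robot, y to its left, z up, the work surface at z = 0. Lengths are in m, angles in rad, forces in N, time in s.
With the tool pointing down it reaches from about 0.3 to 0.775 m from the base axis. Payload 14.6 kg.
Tool frame: the origin (TCP) lies on the front face of the gripper's body, between the roots of the fingers; the fingertips stand 97 mm ahead of it and the grasp point (between the pads) lies 78 mm ahead of it; z points along the fingers, x is the direction in which the jaws open and shut, and the axes are right-handed (so a half turn about z gives the same grasp; the last joint's range is limited). The gripper opens to 94 mm and grips with 3 to 60 N. Pads are 16 mm wide; open, the fingers measure 119 mm over their backs; the gripper's body (75 mm by 177 mm) begins 78 mm behind the grasp point.
Start: joints at [1.155, 0.3, 1.521, -0, 1.321, -0.067], TCP at [0.188, 0.517, 0.303] pointing down, gripper open.
Joint ranges: [-3.03, 3.03], [-0.79, 2.21], [0.23, 2.52], [-1.04, 4.18], [0, 3.07], [-2.55, 2.55]. Speed limits (rad/s): [2.22, 2.22, 2.57, 3.14, 3.14, 3.14].

INTERFACE

Orientations are given as [roll, pitch, yaw] about the fixed x, y, z axes, in that order (R = Rz(yaw) Ry(pitch) Rx(roll)).
In Python, from station import sensors, camera, ctrl gives the robot as it stands.
- The arm moves only by the tool move_arm, never from a script. Its argument "rows" is text: rows parted by semicolons, each of 6 numbers parted by spaces: the shift along the tool's x, y, z in mm, then the turn, a rotation vector about the tool's x, y, z in rad. In form: x y z wx wy wz; .... A call has 1 to 20 rows; each row shifts and turns the pose as measured when the row begins, along the tool's axes as they then stand; what a row does not reach is not made up. A row lasts 1/8 s, in which the tool goes at most 62.5 mm and 10.7 degrees, less where a joint would pass 70% of its speed; a pose out of reach is approached as far as the arm can. A call with a gripper value outside its range is refused whole. "grip" is the opening, from -1 (shut) to 1 (fully open), set as the call begins (left out, the last holds). The fingers move at their own pace and stop on an object; "newtons" is the grip in N (left out, the last holds). Time passes only in rows, so rows that do not move let the fingers close. It gives the time, the measured TCP pose, the force and the opening at its end, in the units of the state.
- sensors.get_obs(): the state, without advancing time (a new reading comes with each control period).
- camera(name): name is "side" or "top" or "wrist"; returns a dict with "color" (384x512x3 uint8, blue, green, red), "z_map" (384x512 float32, m along the optical axis (not along the pixel's ray), 0 where there is no reading), "mtx" (3x3 intrinsics, pixels), "distortion" ([k1, k2, p1, p2, k3] as OpenCV has them; the pictures are not rectified), "position" and "attitude" of the camera in the world; the wrist camera has in their place "hand_eye" (4x4, takes a point from camera to tool coordinates, whose origin is the TCP and whose axes are the tool frame's). Camera axes: x right, y down, z forward; pixel columns grow to the right and rows downward; lengths in m; the calibration is good to about 2 mm. A picture is of the moment at which its call begins: read the wrist's pose just before it.
- ctrl.hand_in(): hands the job in, once; it reports no verdict.
The state is a dict: "time_s": time; "qpos": joint angles; "joint_vel": joint speeds; "tau": joint torques, N m; "ee_pos": TCP position; "eef_rot": TCP orientation; "force": force on the tool from outside, world axes, zero at the start; "moment": the same for the moment, N m; "grip_width": finger opening in m.
Only numpy, scipy, OpenCV 4.12 (cv2) and the standard library are available. Lean on these libraries where they do the work, as an engineer would, in place of code of your own. Each camera call takes 0.05 s, during which the arm holds its last target.

## Working session

There is one attempt and no reset: what is moved stays moved. The work goes in short steps, Python scripts to look and compute and a tool call to move; the robot and the scene stay as the last step left them, time stands still between calls to the robot, and variables do not carry over. Pictures are saved under pics/ and viewed, and the job is handed in when it is done.

Besides the shell and the picture viewer there is one more tool, called after "Emit:" by a JSON object that holds its "fn" and its "kwargs". move_arm: Moves the arm, as the interface text tells. Its arguments: {"type":"object","properties":{"rows":{"type":"string"},"grip":{"type":"number"},"newtons":{"type":"number"}},"required":["rows"]}

```bash
ls; mkdir -p pics
cat > h.py <<'E'
import numpy as np, cv2
from station import sensors, camera, ctrl
from scipy.spatial.transform import Rotation as R
def pose():
    o=sensors.get_obs(); return np.array(o['ee_pos']),R.from_euler('xyz',o['eef_rot'])
def snap(n,save=None):
    p,r=pose(); c=camera(n)
    if n=='wrist':
        H=np.array(c['hand_eye']); T=np.eye(4);T[:3,:3]=r.as_matrix();T[:3,3]=p; c['T']=T@H
    else:
        a=np.array(c['attitude']); T=np.eye(4)
        T[:3,:3]=a if a.shape==(3,3) else R.from_euler('xyz',a).as_matrix(); T[:3,3]=c['position']; c['T']=T
    if save: cv2.imwrite('pics/'+save,c['color'])
    np.savez('/tmp/'+n+'.npz',**{k:np.array(v) for k,v in c.items()})
    return c
def load(n): return dict(np.load('/tmp/'+n+'.npz'))
def rays(c,uv):
    uv=np.array(uv,float).reshape(-1,1,2)
    q=cv2.undistortPoints(uv,np.array(c['mtx']),np.array(c['distortion'])).reshape(-1,2)
    return np.c_[q,np.ones(len(q))]
def onplane(c,uv,z):
    d=rays(c,uv)@c['T'][:3,:3].T; o=c['T'][:3,3]
    return o+d*((z-o[2])/d[:,2])[:,None]
def cloud(c):
    h,w=c['z_map'].shape; v,u=np.mgrid[:h,:w]
    P=rays(c,np.c_[u.ravel(),v.ravel()])*c['z_map'].ravel()[:,None]
    return (P@c['T'][:3,:3].T+c['T'][:3,3]).reshape(h,w,3)
def proj(c,P):
    Ti=np.linalg.inv(c['T']); rv=cv2.Rodrigues(Ti[:3,:3])[0]
    return cv2.projectPoints(np.array(P,float).reshape(-1,1,3),rv,Ti[:3,3],np.array(c['mtx']),np.array(c['distortion']))[0].reshape(-1,2)
E
python3 - <<'E'
from h import *
print(sensors.get_obs())
for n in ['top','side','wrist']:
    c=snap(n,n+'0.png'); print(n,c.get('position'),c.get('attitude'),c['mtx'])
E
```

```text
pics
{'time_s': 0.0, 'qpos': array([ 1.15536323e+00,  3.00459939e-01,  1.52155476e+00, -3.20072871e-05,
        1.32069113e+00, -6.65820100e-02]), 'joint_vel': array([ 0.00047662, -0.00132456,  0.0014386 , -0.00099338, -0.0004597 ,
        0.00035294]), 'tau': array([-2.99466432e-03, -5.31803441e+01, -3.52725613e+01,  7.07658869e-02,
        2.45872897e-02, -1.16443448e-04]), 'ee_pos': array([0.1879412 , 0.51674173, 0.30210352]), 'eef_rot': array([-3.14154952e+00,  1.11277280e-03,  1.22195320e+00]), 'force': array([ 0.15115143, -0.11256291, -0.02941788]), 'moment': array([0.00529017, 0.01589107, 0.01069204]), 'grip_width': 0.09427931731753808}
top [ 0.40848316 -0.11197061  1.31731551] [-3.04329778 -0.01205067 -1.57292016] [[413.92612118   0.         248.55650385]
 [  0.         413.92612118 191.59311469]
 [  0.           0.           1.        ]]
side [0.20844165 1.01832949 0.91743967] [-2.1832183  -0.01441605 -2.86031364] [[448.26315598   0.         254.86546793]
 [  0.         448.26315598 192.86031657]
 [  0.           0.           1.        ]]
wrist None None [[309.18039756   0.         254.14481845]
 [  0.         309.18039756 197.44577045]
 [  0.           0.           1.        ]]
```

View pics/top0.png

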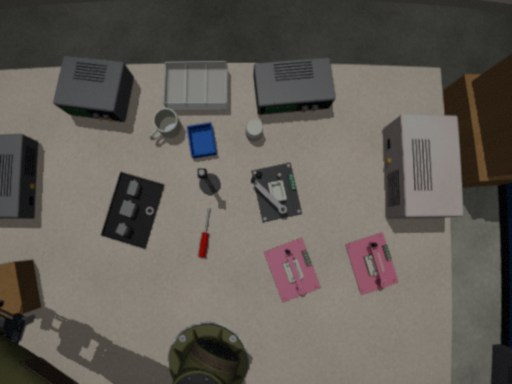

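View pics/side0.png

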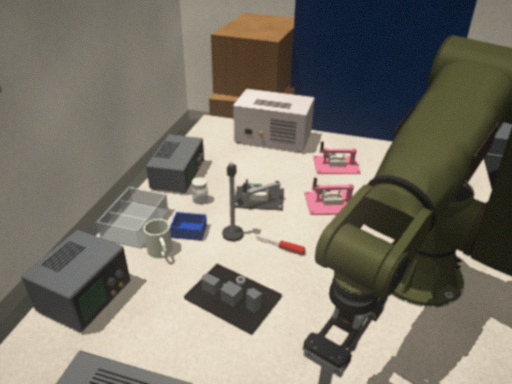

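View pics/wrist0.png

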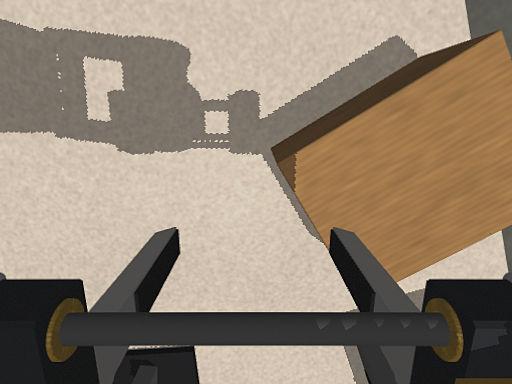

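The top view shows the grey fixture at about (277,192) with its lever lying over the pocket. The two pink look-alikes are at (292,269) and (371,263). The tray is at (133,210) and the rod stand's foot at (208,183). Next I'll enlarge the fixture and tray and measure them.

Run:
```python
from h import *
c=load('top'); im=c['color']
a=cv2.resize(im[155:230,240:310],None,fx=6,fy=6,interpolation=cv2.INTER_CUBIC)
b=cv2.resize(im[165:255,95:170],None,fx=5,fy=5,interpolation=cv2.INTER_CUBIC)
o=np.zeros((450,800,3),np.uint8); o[:450,:420]=a[:450]; o[:450,425:800]=b
cv2.imwrite('pics/crop1.png',o)
c=load('side'); cv2.imwrite('pics/crop2.png',cv2.resize(c['color'][160:330,180:300],None,fx=4.5,fy=3.5,interpolation=cv2.INTER_CUBIC))
t=load('top');P=cloud(t)
for uv in [(277,192),(133,210),(208,183),(204,172),(150,211),(132,188),(127,209),(121,229)]: print(uv,P[uv[1],uv[0]],onplane(t,[uv],0)[0])
```

```text
(277, 192) [ 0.53558427 -0.218066    0.01418619] [ 0.53696792 -0.21922098  0.        ]
(133, 210) [0.47743046 0.23357015 0.03519514] [0.47932311 0.24305549 0.        ]
(208, 183) [ 0.55729822 -0.00456445  0.07406128] [0.56616321 0.00183379 0.        ]
(204, 172) [ 0.56371362 -0.01000025  0.25953603] [0.60180085 0.01501913 0.        ]
(150, 211) [0.47600893 0.18661111 0.00419788] [0.4762248  0.18756564 0.        ]
(132, 188) [0.54547881 0.2356493  0.04538512] [0.5503671 0.2480531 0.       ]
(127, 209) [0.48016103 0.25099381 0.04155452] [0.48249575 0.26281641 0.        ]
(121, 229) [0.41776261 0.26250676 0.06248207] [0.41822466 0.28115316 0.        ]
```

View pics/crop1.png

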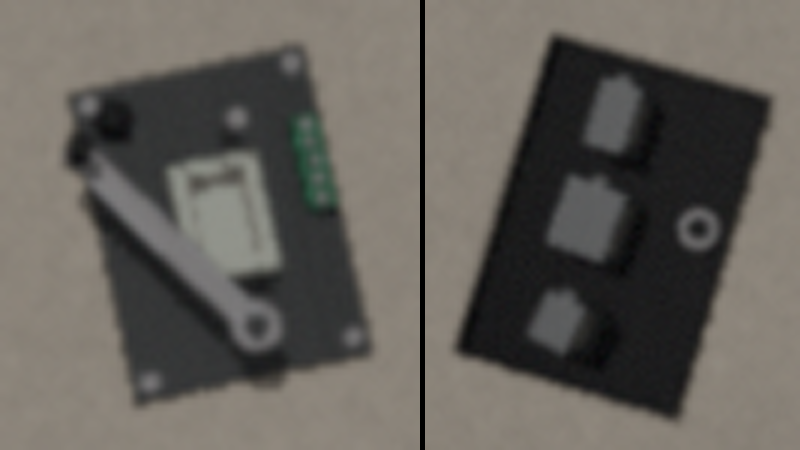

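View pics/crop2.png

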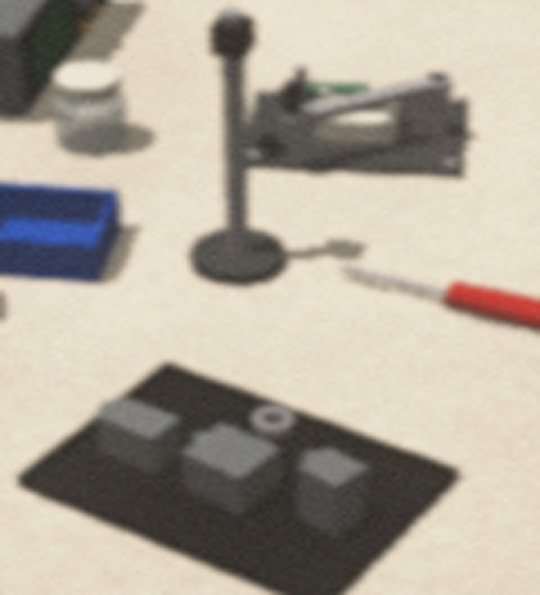

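Run:
```python
from h import *
t=load('top')
f=np.array([(68,95),(303,45),(370,352),(135,405)])/6+(240,155)
W=onplane(t,f,0.008)[:,:2]; print('fix corners',W.round(3).tolist()); c=W.mean(0)
ax=((W[0]+W[1])-(W[2]+W[3])); ang=np.arctan2(ax[1],ax[0]); print('fix',c,ang,np.linalg.norm(ax)/2)
for n,p,z in [('pivot',(257,325),.072),('knob',(73,150),.106),('stop',(237,118),.07)]:
    print(n,onplane(t,np.array(p)/6+(240,155),z)[0,:2])
f=(np.array([(553,35),(772,97),(680,417),(458,352)])-(425,0))/5+(95,165)
W=onplane(t,f,0.012)[:,:2]; print(W.round(3).tolist()); ax=((W[0]+W[1])-(W[2]+W[3])); print('tray',W.mean(0),np.arctan2(ax[1],ax[0]),np.linalg.norm(ax)/2)
P=cloud(t)
v,u=np.mgrid[:384,:512]
for n,z0,z1,box in [('blk',.03,.07,(100,160,170,245)),('post',.2,.3,(190,225,160,200)),('foot',.007,.02,(185,232,160,210))]:
    m=(P[...,2]>z0)&(P[...,2]<z1)&(u>box[0])&(u<box[1])&(v>box[2])&(v<box[3])
    k,l,s,ce=cv2.connectedComponentsWithStats(m.astype(np.uint8))
    for i in range(1,k):
        if s[i,4]>15:
            q=P[l==i]; r=cv2.minAreaRect(q[:,:2].astype(np.float32)*1000); print(n,s[i,4],ce[i].round(1),q.mean(0).round(3),np.median(q[:,2]).round(4),r)
```

```text
fix corners [[0.604, -0.137], [0.631, -0.263], [0.467, -0.297], [0.439, -0.172]]
fix [ 0.53548914 -0.2171059 ] 0.20496173382589092 0.16812208098336978
pivot [ 0.47788189 -0.2305635 ]
knob [ 0.56226289 -0.13754457]
stop [ 0.58318793 -0.22164744]
[[0.601, 0.284], [0.56, 0.14], [0.357, 0.196], [0.397, 0.341]]
tray [0.47903859 0.24011183] -0.2705944041190639 0.2109843922986303
blk 122 [132.8 187.6] [0.547 0.234 0.042] 0.0429 ((548.5408325195312, 233.86529541015625), (24.812721252441406, 46.40609359741211), 72.3880386352539)
blk 190 [127.2 208.2] [0.483 0.25  0.043] 0.0436 ((484.5906982421875, 249.52703857421875), (39.3427619934082, 49.701175689697266), 70.24366760253906)
blk 116 [122.3 228.6] [0.419 0.26  0.055] 0.0583 ((420.22637939453125, 262.58831787109375), (28.354093551635742, 33.498138427734375), 63.28667068481445)
post 104 [201.6 172.9] [ 0.562 -0.003  0.254] 0.2544 ((563.8158569335938, -2.527080535888672), (23.501070022583008, 23.80774688720703), 89.84207916259766)
foot 283 [209.7 184. ] [ 0.561 -0.005  0.013] 0.0134 ((561.762451171875, -3.8087005615234375), (62.72788619995117, 65.75480651855469), 40.4490966796875)
```

Run:
```python
from h import *
w=load('wrist'); print(w['hand_eye'].round(3)); print(w['T'].round(3))
```

```text
[[ 1.    -0.001  0.    -0.   ]
 [ 0.001  0.963  0.268 -0.079]
 [-0.001 -0.268  0.963 -0.082]
 [ 0.     0.     0.     1.   ]]
[[ 0.343  0.905  0.252  0.114]
 [ 0.939 -0.33  -0.092  0.544]
 [-0.     0.268 -0.963  0.384]
 [ 0.     0.     0.     1.   ]]
```

Emit:
{"fn": "move_arm", "kwargs": {"rows": "-18 50 0 0 0 0;-18 50 0 0 0 0;-18 50 0 0 0 0;-18 50 0 0 0 0;-18 50 0 0 0 0;-18 50 0 0 0 0;-18 50 0 0 0 0;-18 50 0 0 0 0;0 0 0 0 0 0;0 0 0 0 0 0", "grip": 1}}

```text
time_s: 1.4
ee_pos: [0.5238, 0.2359, 0.2998]
eef_rot: [-3.139, 0.004, 1.224]
force: [-0.6, -0.1, 0.3]
grip_width: 0.0938
```

Run:
```python
from h import *
c=snap('wrist','w1.png'); print(pose()[0])
```

```text
[0.52366163 0.23602658 0.29981939]
```

View pics/w1.png

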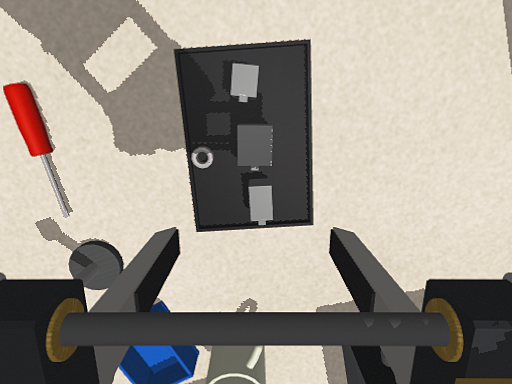

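The wrist view shows three blocks:
- (244,80): small top and nearest the camera, so this is the tall one.
- (255,146): the broadest, so the wide one.
- (261,203): slim and elongated, with its rib at (261,222).

The last one should be the block to load. I'll check its size and look at an enlarged crop.

```bash
cat > blk.py <<'E'
from h import *
c=load('wrist'); P=cloud(c); im=c['color']
v,u=np.mgrid[:384,:512]
m=(P[...,2]>.036)&(P[...,2]<.075)&(v<226)&(u>190)&(u<305)&(c['z_map']>0)&(v>45)
k,l,s,ce=cv2.connectedComponentsWithStats(m.astype(np.uint8))
for i in range(1,k):
    if s[i,4]<100: continue
    mask=(l==i).astype(np.uint8)
    z=np.median(P[l==i][:,2])
    zt=.044 if z<.05 else .060
    b=cv2.morphologyEx(mask,cv2.MORPH_OPEN,np.ones((11,11)))
    cnt=max(cv2.findContours(b,0,cv2.CHAIN_APPROX_NONE)[0],key=cv2.contourArea).reshape(-1,2)
    W=onplane(c,cnt,zt)[:,:2]*1000
    print(ce[i].round(0),z.round(4),'rect',cv2.minAreaRect(W.astype(np.float32)))
    q=P[l==i]; print('  cloud rect',cv2.minAreaRect(q[:,:2].astype(np.float32)*1000), q[:,:2].mean(0))
E
python3 blk.py
python3 - <<'E'
import cv2
im=cv2.imread('pics/w1.png'); cv2.imwrite('pics/crop3.png',cv2.resize(im[40:235,170:320],None,fx=3,fy=3,interpolation=cv2.INTER_CUBIC))
E
```

```text
[244.  81.] 0.0598 rect ((418.6925354003906, 263.261474609375), (25.34501075744629, 30.35629653930664), 68.94950866699219)
  cloud rect ((420.3218688964844, 261.95477294921875), (25.904190063476562, 34.9154052734375), 65.08557891845703) [0.41905333 0.26255625]
[255. 145.] 0.0438 rect ((482.33404541015625, 250.5567169189453), (37.26759338378906, 42.916358947753906), 70.07500457763672)
  cloud rect ((484.8864440917969, 249.50804138183594), (37.51133728027344, 48.8794059753418), 70.76591491699219) [0.48259538 0.25035401]
[261. 203.] 0.0437 rect ((545.44287109375, 234.5528564453125), (26.032180786132812, 41.8470458984375), 70.94377136230469)
  cloud rect ((548.1668701171875, 233.98776245117188), (26.19844627380371, 47.073143005371094), 73.48365783691406) [0.54563684 0.23483192]
```

View pics/crop3.png

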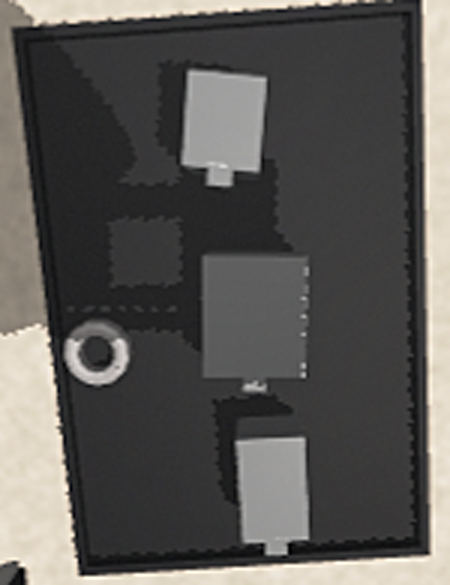

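The crop confirms the slim block at full-frame (261,203): its top measures 42 x 26 mm, and its rib points towards the tray's +x end. Next I'll pass the rod stand on its near side to reach the fixture.

Emit:
{"fn": "move_arm", "kwargs": {"rows": "-43 -24 0 0 0 0;-43 -24 0 0 0 0;-43 -24 0 0 0 0;-43 -24 0 0 0 0;-41 15 0 0 0 0;-41 15 0 0 0 0;-41 15 0 0 0 0;-41 15 0 0 0 0;-41 15 0 0 0 0;-12 42 0 0 0 0;-12 42 0 0 0 0;-12 42 0 0 0 0;-12 42 0 0 0 0;0 0 0 0 0 -0.175;0 0 0 0 0 -0.175;0 0 0 0 0 -0.175;0 0 0 0 0 -0.175;0 0 0 0 0 0;0 0 0 0 0 0"}}

```text
time_s: 3.82
ee_pos: [0.518, -0.2064, 0.3031]
eef_rot: [3.14, 0.005, 1.971]
force: [0.1, 0.5, 0.8]
grip_width: 0.0938
```

Run:
```python
from h import *
c=snap('wrist','w2.png'); print(pose()[0],sensors.get_obs()['eef_rot'])
```

```text
[ 0.51797831 -0.20644913  0.30317601] [3.13957769 0.00486274 1.97173845]
```

View pics/w2.png

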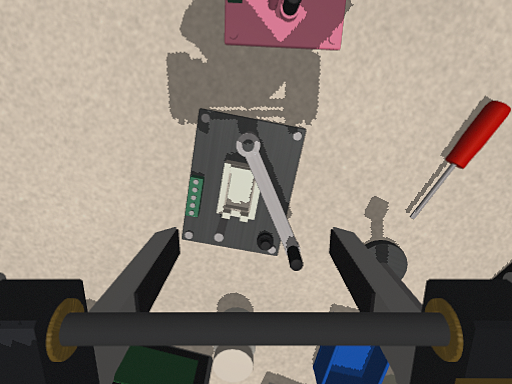

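Run:
```python
from h import *
c=load('wrist'); P=cloud(c); im=c['color']
cv2.imwrite('pics/crop4.png',cv2.resize(im[100:280,170:320],None,fx=4,fy=3.3333,interpolation=cv2.INTER_CUBIC)[:600])
hsv=cv2.cvtColor(im,cv2.COLOR_BGR2HSV)
# socket top by depth
v,u=np.mgrid[:384,:512]
roi=(u>180)&(u<310)&(v>105)&(v<275)
def comp(m,mn,name,zp=None):
    k,l,s,ce=cv2.connectedComponentsWithStats((m&roi).astype(np.uint8))
    for i in range(1,k):
        if s[i,4]>=mn:
            cnt=np.argwhere(l==i)[:,::-1]
            q=P[l==i]; W=(onplane(c,cnt,zp)[:,:2] if zp else q[:,:2])*1000
            r=cv2.minAreaRect(W.astype(np.float32)); print(name,s[i,4],ce[i].round(1),'z',np.median(q[:,2]).round(4),[np.round(x,1) for x in r])
z=P[...,2]
comp((z>.028)&(z<.0365),100,'sock',.032)
comp((z>.040)&(z<.05),8,'guides',.046)
comp((z>.0975),10,'knob',.106)
comp((z>.064)&(z<.076),8,'lever/stop',.072)
comp((z>.004)&(z<.5),500,'all')
for p in [(248,145),(295,257),(219,237)]: print(p,P[p[1],p[0]])
```

```text
sock 809 [236.4 195. ] z 0.0317 [array([ 536.6, -217.9]), array([62.6, 45.9]), np.float64(12.1)]
guides 160 [241.1 171. ] z 0.0458 [array([ 510.4, -225.3]), array([ 8. , 26.4]), np.float64(11.5)]
guides 57 [226.2 214.4] z 0.0457 [array([ 564.6, -222.7]), array([8.6, 8.8]), np.float64(10.6)]
guides 58 [243.9 217.6] z 0.0455 [array([ 560.4, -202.3]), array([8.9, 8.7]), np.float64(9.3)]
guides 26 [221.7 225.8] z 0.0456 [array([ 580.4, -222.7]), array([5.9, 9.4]), np.float64(15.3)]
knob 175 [296.  262.8] z 0.1053 [array([ 563.7, -142.6]), array([16.8, 13. ]), np.float64(37.9)]
lever/stop 1872 [267.  188.9] z 0.0718 [array([ 520.2, -189.8]), array([140.7,  23.9]), np.float64(44.2)]
lever/stop 79 [219.  236.1] z 0.0698 [array([ 581.6, -221.9]), array([11.8,  8.7]), np.float64(21.3)]
all 14225 [243.3 184.2] z 0.0085 [array([ 531.3, -212.8]), array([178.9, 142.4]), np.float64(12.3)]
(248, 145) [ 0.47801988 -0.2306317   0.07649863]
(295, 257) [ 0.55983473 -0.14489279  0.10202948]
(219, 237) [ 0.58384982 -0.22136203  0.06933395]
```

View pics/crop4.png

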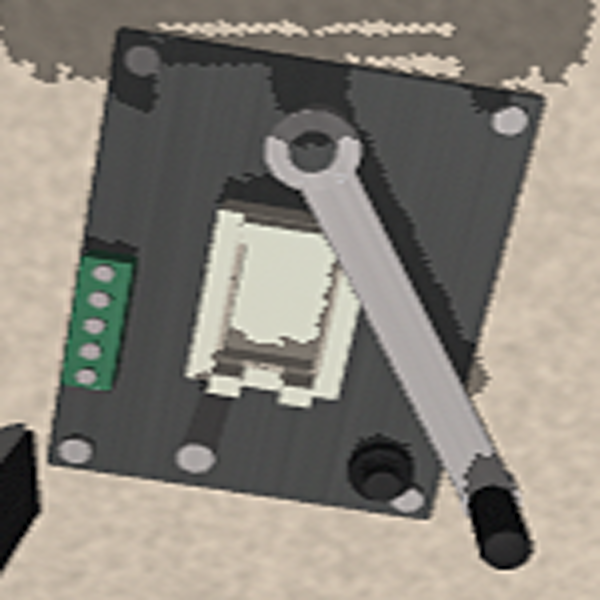

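The crop shows the socket at about (236,195) with its two guides at (226,214) and (244,218), and the stop pin at (219,236). The knob is at (296,263) and the pivot ring at (248,145). The lever partly covers the pocket at about 0.58 rad, so I'll pinch the knob.

Emit:
{"fn": "move_arm", "kwargs": {"rows": "14 23 0 0 0 -0.065;14 23 0 0 0 -0.065;13 22 0 0 0 0;0 0 0 0 0 0;0 0 40 0 0 0;0 0 20 0 0 0;0 0 0 0 0 0", "grip": 0.2}}

```text
time_s: 4.75
ee_pos: [0.5609, -0.139, 0.2423]
eef_rot: [3.14, 0.006, 2.09]
force: [0.1, 0.3, 0.2]
grip_width: 0.0561
```

```bash
cat > err.py <<'E'
from h import *
import sys
# target grasp xy yaw z(tcp)
x,y,yaw,z=map(float,sys.argv[1:5])
p,r=pose(); d=r.inv().apply(np.array([x,y,z])-p)*1000
Rt=R.from_euler('xyz',[np.pi,0,yaw]); print('pos',p.round(4),'rot',sensors.get_obs()['eef_rot'].round(3),'move mm',d.round(1),'turn',(r.inv()*Rt).as_rotvec().round(3),'q6',sensors.get_obs()['qpos'][5].round(2),'F',sensors.get_obs()['force'].round(1),'t',sensors.get_obs()['time_s'])
E
python3 err.py .565 -.142 2.1 .173; python3 -c "
from h import *
snap('wrist','w3.png')"
```

```text
pos [ 0.5609 -0.139   0.2423] rot [3.14  0.006 2.09 ] move mm [-4.2  1.9 69.4] turn [ 0.002  0.006 -0.01 ] q6 -2.39 F [0.1 0.3 0.2] t 4.75
```

View pics/w3.png

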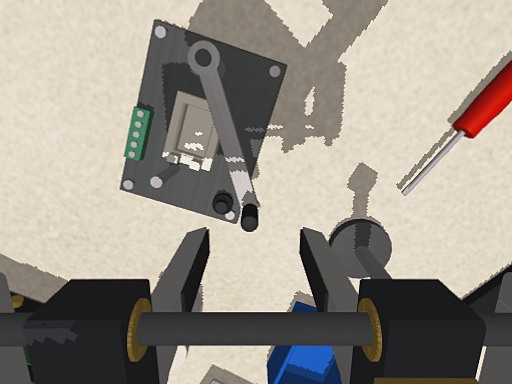

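The knob sits between the fingers at (250,218), and the stand is clear of them at (360,248). I'll refine the knob position before descending.

Run:
```python
from h import *
c=load('wrist'); P=cloud(c); z=P[...,2]; v,u=np.mgrid[:384,:512]
m=(z>.1035)&(z<.11)&(u>225)&(u<275)&(v>195)&(v<240); q=P[m]; print(m.sum(),np.argwhere(m).mean(0),q.mean(0),(q.max(0)+q.min(0))/2,np.ptp(q,axis=0))
```

```text
243 [222.95884774 249.33333333] [ 0.56497191 -0.14141254  0.10559928] [ 0.56506014 -0.1411675   0.1056185 ] [0.01285116 0.01352851 0.00423501]
```

Emit:
{"fn": "move_arm", "kwargs": {"rows": "-4 2 30 0 0 0;0 0 25 0 0 0;0 0 13 0 0 0;0 0 0 0 0 0"}}

```text
time_s: 5.3
ee_pos: [0.5665, -0.1438, 0.1787]
eef_rot: [3.134, 0.013, 2.087]
force: [0.3, 0.3, 0.3]
grip_width: 0.0567
```

Emit:
{"fn": "move_arm", "kwargs": {"rows": "0 0 0 0 0 0;0 0 0 0 0 0;0 0 0 0 0 0;0 0 0 0 0 0;0 0 0 0 0 0", "grip": -1, "newtons": 12}}

```text
time_s: 5.92
ee_pos: [0.5673, -0.1439, 0.1819]
eef_rot: [3.131, 0.015, 2.087]
force: [-0.3, 0.9, -0.4]
grip_width: 0.0138
```

```bash
python3 err.py .565 -.1413 2.1 .173
python3 - <<'E'
from h import *
# waypoints of arc, world deltas -> tool-frame (yaw const 2.1)
piv=np.array([.4775,-.2304]); 
p,r=pose(); a0=np.arctan2(*(p[:2]-piv)[::-1]); print('a0',a0-.208,np.linalg.norm(p[:2]-piv))
prev=p[:2]
for a in np.arange(a0+.12,.208+1.62,.12):
    q=piv+.125*np.array([np.cos(a),np.sin(a)]); d=r.inv().apply(np.r_[q-prev,0])*1000; print(round(a-.208,2),q.round(3),d.round(1)[:2]); prev=q
E
```

```text
pos [ 0.5673 -0.1439  0.1819] rot [3.131 0.015 2.087] move mm [ 3.6 -0.8  8.8] turn [ 0.01   0.016 -0.013] q6 -2.4 F [-0.3  0.9 -0.4] t 5.925
a0 0.558337910971398 0.12470835889573682
0.68 [ 0.557 -0.134] [14.3 -4.3]
0.8 [ 0.544 -0.125] [13.6 -6.3]
0.92 [ 0.531 -0.118] [12.8 -7.8]
1.04 [ 0.517 -0.112] [11.7 -9.3]
1.16 [ 0.503 -0.108] [ 10.5 -10.6]
1.28 [ 0.488 -0.106] [  9.2 -11.8]
1.4 [ 0.473 -0.105] [  7.7 -12.9]
1.52 [ 0.458 -0.107] [  6.1 -13.7]
```

Emit:
{"fn": "move_arm", "kwargs": {"rows": "0 0 5 0 0 0;14 -4 2 0 0 0;14 -6 1 0 0 0;13 -8 1 0 0 0;12 -9 1 0 0 0;10 -11 1 0 0 0"}}

```text
time_s: 6.68
ee_pos: [0.5076, -0.1089, 0.1777]
eef_rot: [3.115, 0.033, 2.087]
force: [3.4, 5.5, 13.9]
grip_width: 0.0139
```

```bash
cat > arc.py <<'E'
from h import *
import sys
piv=np.array([.4775,-.2304]); p,r=pose(); d=p[:2]-piv; a=np.arctan2(d[1],d[0])
print('lever',a-.208,'rad',np.linalg.norm(d),p,sensors.get_obs()['force'].round(1),sensors.get_obs()['grip_width'],sensors.get_obs()['eef_rot'].round(3),'q6',sensors.get_obs()['qpos'][5].round(2),'t',sensors.get_obs()['time_s'])
prev=p[:2]; tgt=float(sys.argv[1])+.208; st=float(sys.argv[2])
n=max(1,int(np.ceil(abs(tgt-a)/st)))
for b in np.linspace(a,tgt,n+1)[1:]:
    q=piv+.125*np.array([np.cos(b),np.sin(b)]); e=r.inv().apply(np.r_[q-prev,0])*1000; print(round(b-.208,2),q.round(3),e.round(1)[:2]); prev=q
E
python3 arc.py 1.55 .12
```

```text
lever 1.1199659967482363 rad 0.12521853248334017 [ 0.50760891 -0.10885522  0.17766952] [ 3.4  5.5 13.9] 0.01391727804440139 [3.115 0.033 2.087] q6 -2.37 t 6.675
1.23 [ 0.494 -0.107] [  8.5 -10.4]
1.33 [ 0.481 -0.105] [  7.6 -11.1]
1.44 [ 0.468 -0.106] [  6.3 -11.8]
1.55 [ 0.454 -0.108] [  5.  -12.5]
```

Emit:
{"fn": "move_arm", "kwargs": {"rows": "8 -10 -1 0 0 0;8 -11 -1 0 0 0;6 -12 0 0 0 0;5 -12 0 0 0 0;0 0 0 0 0 0"}}

```text
time_s: 7.3
ee_pos: [0.4526, -0.1074, 0.1782]
eef_rot: [3.113, 0.034, 2.087]
force: [-0.5, 1.4, -2.5]
grip_width: 0.0142
```

```bash
python3 arc.py 1.55 .12; python3 err.py .454 -.108 2.087 .25
```

```text
lever 1.5624254687737449 rad 0.12552568773659123 [ 0.45260752 -0.10736723  0.178224  ] [-0.5  1.4 -2.5] 0.014158447977384869 [3.113 0.034 2.087] q6 -2.4 t 7.3
1.55 [ 0.454 -0.108] [-1.   1.3]
pos [ 0.4526 -0.1074  0.1782] rot [3.113 0.034 2.087] move mm [ -3.7   2.9 -71.6] turn [0.028 0.034 0.001] q6 -2.4 F [-0.5  1.4 -2.5] t 7.3
```

Emit:
{"fn": "move_arm", "kwargs": {"rows": "0 0 0 0 0 0;0 0 0 0 0 0;0 0 -4 0 0 0;0 0 -30 0 0 0;0 0 -50 0 0 0;0 0 -50 0.028 0.034 0;0 0 0 0 0 0", "grip": 0.1}}

```text
time_s: 8.18
ee_pos: [0.4469, -0.1054, 0.3164]
eef_rot: [-3.14, -0.001, 2.088]
force: [0.5, 0.6, -0.6]
grip_width: 0.0516
```

```bash
python3 err.py .3785 -.10 1.24 .3;python3 -c "
from h import *
snap('wrist','w4.png')"
```

```text
pos [ 0.4469 -0.1054  0.3164] rot [-3.140e+00 -1.000e-03  2.088e+00] move mm [ 38.4 -56.7  16.5] turn [-0.002 -0.001  0.848] q6 -2.4 F [ 0.5  0.6 -0.6] t 8.175
```

View pics/w4.png

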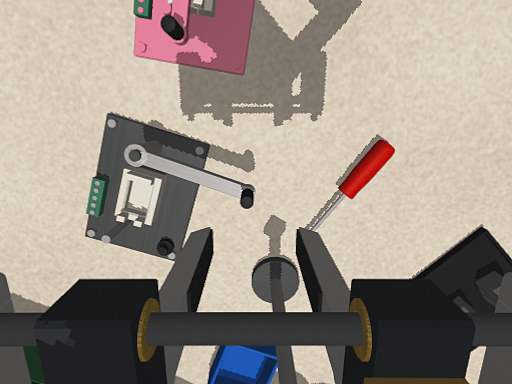

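The lever is now fully clear, with its knob at (247,196) and the pocket open at (138,195). Nothing else has moved. I'm going back to the tray on the near side of the stand.

Emit:
{"fn": "move_arm", "kwargs": {"rows": "17 -30 0 0 0 0;17 -30 0 0 0 0;0 0 0 0 0 0.169;0 0 0 0 0 0.169;0 0 0 0 0 0.169;0 0 0 0 0 0.169;0 0 0 0 0 0.169;52 -18 0 0 0 0;52 -18 0 0 0 0;52 -18 0 0 0 0;52 -18 0 0 0 0;42 30 0 0 0 0;42 30 0 0 0 0;42 30 0 0 0 0;42 30 0 0 0 0;0 0 0 0 0 0"}}

```text
time_s: 10.22
ee_pos: [0.5519, 0.2411, 0.2877]
eef_rot: [-3.111, 0.01, 1.212]
force: [-0.7, -0.3, -0.4]
grip_width: 0.0518
```

```bash
python3 - <<'E'
from h import *
c=load('wrist'); P=cloud(c); z=P[...,2]; v,u=np.mgrid[:384,:512]
for n,a,b,mn,zp in [('sock',.028,.0365,100,.032),('g',.04,.05,8,.046),('lev',.069,.076,40,.072)]:
    m=(z>a)&(z<b)&(u>80)&(u<260)&(v>110)&(v<260)
    k,l,s,ce=cv2.connectedComponentsWithStats(m.astype(np.uint8))
    for i in range(1,k):
        if s[i,4]>=mn: print(n,s[i,4],ce[i].round(0),cv2.minAreaRect(onplane(c,np.argwhere(l==i)[:,::-1],zp)[:,:2].astype(np.float32)*1000))
E
python3 err.py .5455 .2346 1.239 .118
```

```text
sock 924 [138. 198.] ((537.2510986328125, -217.61801147460938), (66.14864349365234, 48.00967025756836), 12.324846267700195)
g 31 [150. 147.] ((469.44000244140625, -227.59561157226562), (13.746919631958008, 3.758035182952881), 76.13921356201172)
g 202 [138. 179.] ((509.5246276855469, -223.35304260253906), (8.945121765136719, 32.264404296875), 13.47957706451416)
g 63 [120. 218.] ((564.0226440429688, -223.028076171875), (9.912798881530762, 10.165230751037598), 10.421441078186035)
g 65 [138. 223.] ((559.6254272460938, -201.97030639648438), (9.20605182647705, 11.38067626953125), 14.1435546875)
g 40 [117. 229.] ((580.1624145507812, -221.09495544433594), (9.195574760437012, 8.65954303741455), 72.98241424560547)
lev 1846 [183. 171.] ((465.1697082519531, -171.69085693359375), (24.28652000427246, 145.34228515625), 12.432981491088867)
lev 47 [105. 239.] ((582.677490234375, -221.93218994140625), (9.38339900970459, 8.830728530883789), 68.18769836425781)
pos [0.5519 0.2411 0.2877] rot [-3.111  0.01   1.212] move mm [ -6.7   1.5 169.8] turn [-0.031  0.009 -0.027] q6 -0.87 F [-0.7 -0.3 -0.4] t 10.225
```

Emit:
{"fn": "move_arm", "kwargs": {"rows": "-7 2 40 -0.031 0.009 -0.027;0 0 15 0 0 0;0 0 0 0 0 0;0 0 0 0 0 0"}}

```text
time_s: 10.72
ee_pos: [0.5487, 0.2332, 0.2307]
eef_rot: [-3.14, 0.001, 1.239]
force: [0.6, 0.7, 0.5]
grip_width: 0.0518
```

```bash
python3 err.py .5455 .2346 1.239 .118
python3 - <<'E'
from h import *
c=snap('wrist','w5.png'); P=cloud(c); z=P[...,2]; v,u=np.mgrid[:384,:512]
m=(z>.038)&(z<.05)&(u>195)&(u<315)&(c['z_map']>0)&(v>150)
k,l,s,ce=cv2.connectedComponentsWithStats(m.astype(np.uint8))
for i in range(1,k):
    if s[i,4]>200:
        b=cv2.morphologyEx((l==i).astype(np.uint8),cv2.MORPH_OPEN,np.ones((17,17)))
        for b2,n in ((b,'body'),((l==i),'all')):
            q=np.argwhere(b2>0)[:,::-1]
            if len(q): print(n,ce[i].round(0),cv2.minAreaRect(onplane(c,q,.044)[:,:2].astype(np.float32)*1000))
E
```

```text
pos [0.5487 0.2332 0.2307] rot [-3.140e+00  1.000e-03  1.239e+00] move mm [  0.5  -3.4 112.7] turn [-0.001  0.001 -0.   ] q6 -0.9 F [0.6 0.7 0.5] t 10.725
body [255. 198.] ((541.216064453125, 235.0996856689453), (21.90604019165039, 32.52640914916992), 70.92164611816406)
all [255. 198.] ((548.0263671875, 234.097412109375), (25.82919692993164, 48.07697296142578), 73.49776458740234)
all [221. 374.] ((717.8517456054688, 135.35311889648438), (53.817840576171875, 18.9266357421875), 75.5875244140625)
```

View pics/w5.png

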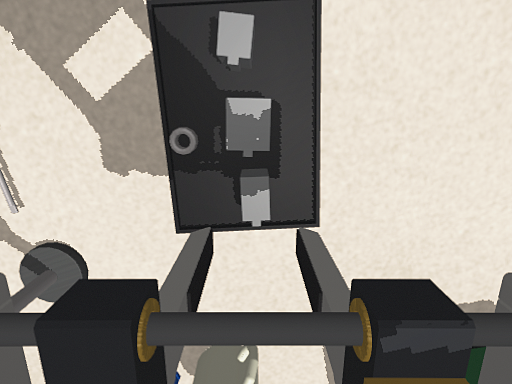

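Run:
```python
from h import *
c=load('wrist'); P=cloud(c); z=P[...,2]; v,u=np.mgrid[:384,:512]
m=(z>.038)&(z<.05)&(u>230)&(u<290)&(v>160)&(v<232)
rows=[(r,np.where(m[r])[0]) for r in range(160,232) if m[r].sum()>18]
L=onplane(c,[(x.min()-.5,r) for r,x in rows],.044)[3:-3,:2]; Rr=onplane(c,[(x.max()+.5,r) for r,x in rows],.044)[3:-3,:2]
for n,E in(('L',L),('R',Rr)):
    vx,vy,x0,y0=cv2.fitLine(E.astype(np.float32),cv2.DIST_HUBER,0,1e-4,1e-4).ravel(); print(n,np.arctan(vy/vx),x0,y0)
mid=(L+Rr)/2; print(mid[0],mid[-1],'w',np.linalg.norm(L-Rr,axis=1).mean(), rows[0][0],rows[-1][0],[len(x) for _,x in rows][::6])
rib=[r for r in range(160,232) if 3<m[r].sum()<=18]; print(rib, onplane(c,[(np.where(m[r])[0].mean(),r) for r in rib],.044)[:,:2])
print(onplane(c,[(np.where(m[r])[0].mean(),r) for r,_ in (rows[0],rows[-1])],.044))
```

```text
L -0.29373085 0.54153645 0.2224893
R -0.31996137 0.54691344 0.24789178
[0.52841108 0.23954085] [0.56280111 0.23005921] w 0.02597569498763325 176 220 [28, 30, 29, 27, 27, 28, 28, 28]
[175, 221, 222, 223, 224, 225] [[0.52692736 0.24629083]
 [0.56596965 0.2273144 ]
 [0.56725486 0.22804081]
 [0.56833132 0.22815807]
 [0.56925883 0.2278391 ]
 [0.57018802 0.22751954]]
[[0.52599572 0.24084599 0.044     ]
 [0.56525818 0.22824178 0.044     ]]
```

Emit:
{"fn": "move_arm", "kwargs": {"rows": "0 -3 35 0 0 -0.022;0 0 35 0 0 0;0 0 25 0 0 0;0 0 10 0 0 0;0 0 5 0 0 0"}}

```text
time_s: 11.4
ee_pos: [0.5484, 0.2352, 0.1246]
eef_rot: [3.135, -0.005, 1.261]
force: [-0.4, 0.5, 0.4]
grip_width: 0.0517
```

```bash
python3 err.py .5456 .2345 1.261 .118
```

```text
pos [0.5484 0.2352 0.1246] rot [ 3.135 -0.005  1.261] move mm [-1.6 -2.5  6.5] turn [ 0.007 -0.005 -0.   ] q6 -0.92 F [-0.4  0.5  0.4] t 11.4
```

Emit:
{"fn": "move_arm", "kwargs": {"rows": "-2 -3 7 0.007 -0.005 0;0 0 1 0 0 0"}}

```text
time_s: 11.65
ee_pos: [0.5452, 0.2344, 0.1175]
eef_rot: [3.14, -0.001, 1.26]
force: [0.9, -0.1, 0.2]
grip_width: 0.0513
```

```bash
python3 err.py .5456 .2345 1.261 .118
```

```text
pos [0.5452 0.2344 0.1175] rot [ 3.14e+00 -1.00e-03  1.26e+00] move mm [ 0.2  0.3 -0.5] turn [ 0.001 -0.001 -0.001] q6 -0.92 F [ 0.9 -0.1  0.2] t 11.65
```

Emit:
{"fn": "move_arm", "kwargs": {"rows": "0 0 0 0 0 0;0 0 0 0 0 0;0 0 0 0 0 0;0 0 0 0 0 0;0 0 0 0 0 0", "grip": -1, "newtons": 25}}

```text
time_s: 12.28
ee_pos: [0.5456, 0.2345, 0.1186]
eef_rot: [3.139, -0.002, 1.26]
force: [0.2, -0.7, -1.4]
grip_width: 0.0254
```

```bash
python3 err.py .5456 .2345 1.261 .118
```

```text
pos [0.5456 0.2345 0.1186] rot [ 3.139e+00 -2.000e-03  1.260e+00] move mm [-0.  -0.   0.6] turn [ 0.002 -0.002 -0.001] q6 -0.92 F [ 0.2 -0.7 -1.4] t 12.275
```

Emit:
{"fn": "move_arm", "kwargs": {"rows": "0 0 -15 0 0 0;0 0 -40 0 0 0;0 0 -50 0 0 0;0 0 -50 0 0 0;0 0 -25 0 0 0;0 0 0 0 0 0"}}

```text
time_s: 13.02
ee_pos: [0.5444, 0.234, 0.3092]
eef_rot: [3.137, -0.004, 1.26]
force: [-0.8, 0.3, -1.4]
grip_width: 0.0258
```

```bash
python3 err.py .38 .12 1.261 .30; python3 -c "
from h import *
snap('wrist','w6.png')"
```

```text
pos [0.5444 0.234  0.3092] rot [ 3.137 -0.004  1.26 ] move mm [-158.8 -121.8    8. ] turn [ 0.004 -0.004 -0.001] q6 -0.92 F [-0.8  0.3 -1.4] t 13.025
```

View pics/w6.png

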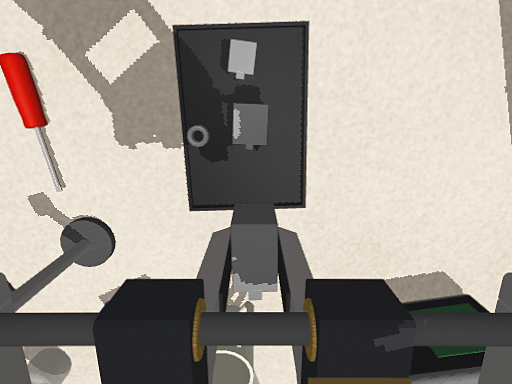

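The block is held with its upper face at about (254,255) and its rib towards the bottom at (255,293). The other two blocks and the collar are still in place. I'll measure how the block sits in the grip.

```bash
cat > held.py <<'E'
from h import *
c=load('wrist'); d=dict(c); d['T']=c['hand_eye']; P=cloud(d); v,u=np.mgrid[:384,:512]
for a,b in ((.068,.082),):
    m=(P[...,2]>a)&(P[...,2]<b)&(abs(P[...,0])<.0125)&(abs(P[...,1])<.05)&(c['z_map']>0)
    q=P[m]; print(m.sum(),q.min(0),q.max(0),np.median(q,axis=0))
m=(abs(P[...,0])<.012)&(abs(P[...,1])<.05)&(P[...,2]<.13)&(c['z_map']>0)&(u>225)&(u<285)
for r in range(200,306,6):
    x=np.where(m[r])[0]
    if len(x): print(r,len(x),x.min(),x.max(),P[r,x].mean(0).round(4))
E
python3 held.py
```

```text
3338 [-0.0124778  -0.02106319  0.07275103] [0.01248737 0.02654231 0.0819045 ] [ 0.00019435 -0.00139553  0.07485764]
206 38 236 273 [-0.     -0.0207  0.1067]
212 40 235 274 [-0.     -0.0206  0.0946]
218 42 234 275 [-0.0001 -0.0207  0.0837]
224 44 233 276 [-0.0001 -0.0203  0.0749]
230 43 233 276 [-0.0002 -0.017   0.0746]
236 44 233 276 [-0.0001 -0.0134  0.0748]
242 44 233 276 [-0.0001 -0.0099  0.0747]
248 43 233 276 [ 0.0002 -0.0063  0.0749]
254 43 233 276 [-0.     -0.0029  0.0745]
260 43 234 276 [0.0002 0.001  0.0749]
266 43 234 276 [0.0002 0.0046 0.0748]
272 42 234 275 [-0.0001  0.0086  0.0751]
278 42 234 275 [-0.0001  0.0122  0.0748]
284 42 234 275 [-0.0001  0.016   0.0748]
290 41 234 275 [0.0001 0.0199 0.0749]
296 14 249 262 [0.0005 0.0238 0.0749]
```

Emit:
{"fn": "move_arm", "kwargs": {"rows": "-40 -31 0 0 0 0;-40 -31 0 0 0 0;-40 -31 0 0 0 0;-40 -31 0 0 0 0;-46 15 0 0 0 0;-46 15 0 0 0 0;-46 15 0 0 0 0;-46 15 0 0 0 0;-46 15 0 0 0 0;0 0 0 0 0 -0.174;0 0 0 0 0 -0.174;0 0 0 0 0 -0.174;-31 28 0 0 0 0;-31 28 0 0 0 0;-31 28 0 0 0 0;-31 28 0 0 0 0;0 0 0 0 0 0;0 0 0 0 0 0"}}

```text
time_s: 15.32
ee_pos: [0.5061, -0.2305, 0.2783]
eef_rot: [-3.112, -0.017, 1.799]
force: [0.0, -0.3, -0.8]
grip_width: 0.0258
```

```bash
python3 err.py .5362 -.2178 1.783 .18
python3 - <<'E'
from h import *
c=snap('wrist','w7.png')
E
```

```text
pos [ 0.5061 -0.2305  0.2783] rot [-3.112 -0.017  1.799] move mm [ 3.9 35.1 97.4] turn [-0.029 -0.016  0.017] q6 -2.29 F [ 0.  -0.3 -0.8] t 15.325
```

View pics/w7.png

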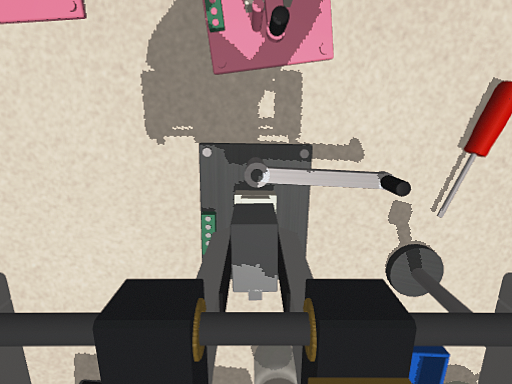

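The block is above the socket's pivot end, rib forward, and the lever is clear at (395,185). I'll centre it and descend to just above the guides.

Emit:
{"fn": "move_arm", "kwargs": {"rows": "2 18 0 -0.029 -0.016 0.017;2 17 0 0 0 0;0 0 35 0 0 0;0 0 30 0 0 0;0 0 15 0 0 0;0 0 0 0 0 0"}}

```text
time_s: 16.12
ee_pos: [0.5433, -0.2149, 0.1983]
eef_rot: [3.131, 0.006, 1.78]
force: [0.8, -0.5, -0.0]
grip_width: 0.026
```

```bash
python3 err.py .5362 -.2178 1.783 .175
```

```text
pos [ 0.5433 -0.2149  0.1983] rot [3.131 0.006 1.78 ] move mm [-1.3 -7.9 23.2] turn [ 0.011  0.006 -0.002] q6 -2.22 F [ 0.8 -0.5 -0. ] t 16.125
```

Emit:
{"fn": "move_arm", "kwargs": {"rows": "-1 -8 15 0.011 0.006 -0.002;0 0 8 0 0 0;0 0 0 0 0 0"}}

```text
time_s: 16.5
ee_pos: [0.536, -0.2179, 0.1758]
eef_rot: [3.14, 0.001, 1.782]
force: [-0.4, 0.9, 0.0]
grip_width: 0.026
```

```bash
python3 err.py .5362 -.2178 1.783 .146
python3 - <<'E'
from h import *
c=snap('wrist','w8.png')
im=c['color']; cv2.imwrite('pics/w8c.png',cv2.resize(im[150:330,170:340],None,fx=3.3,fy=3.3,interpolation=cv2.INTER_CUBIC))
P=cloud(c); z=P[...,2]; v,u=np.mgrid[:384,:512]
for n,a,b,mn,zp in [('g',.042,.049,8,.046),('s',.03,.034,20,.032)]:
    m=(z>a)&(z<b)&(u>190)&(u<310)&(v>150)&(v<330)
    k,l,s,ce=cv2.connectedComponentsWithStats(m.astype(np.uint8))
    for i in range(1,k):
        if s[i,4]>=mn: print(n,s[i,4],ce[i].round(0),cv2.minAreaRect(onplane(c,np.argwhere(l==i)[:,::-1],zp)[:,:2].astype(np.float32)*1000))
E
```

```text
pos [ 0.536  -0.2179  0.1758] rot [3.140e+00 1.000e-03 1.782e+00] move mm [ 0.1  0.2 29.8] turn [ 0.002  0.001 -0.001] q6 -2.23 F [-0.4  0.9  0. ] t 16.5
g 434 [253. 188.] ((510.0716552734375, -223.95928955078125), (7.255143165588379, 29.013233184814453), 12.058587074279785)
s 960 [253. 199.] ((525.72314453125, -220.525146484375), (39.00025177001953, 45.94316101074219), 12.130838394165039)
```

View pics/w8c.png

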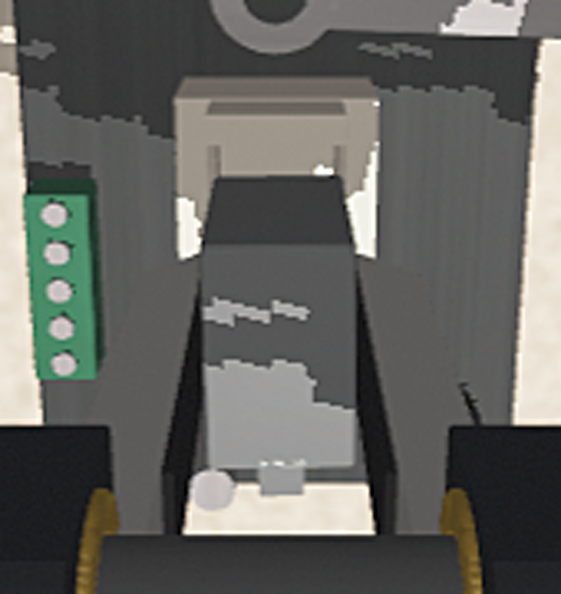

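The crop shows the block aligned with the socket, and the single guide is where I expected it. I'll lower it slowly.

Emit:
{"fn": "move_arm", "kwargs": {"rows": "0 0.5 15 0.002 0.001 0;0 0 8 0 0 0;0 0 3 0 0 0"}}

```text
time_s: 16.92
ee_pos: [0.5368, -0.218, 0.1488]
eef_rot: [3.141, 0.001, 1.782]
force: [0.6, 0.1, 0.1]
grip_width: 0.0255
```

```bash
python3 err.py .5366 -.2182 1.7825 .1328
```

```text
pos [ 0.5368 -0.218   0.1488] rot [3.141e+00 1.000e-03 1.782e+00] move mm [-0.2 -0.3 16. ] turn [ 0.001  0.001 -0.   ] q6 -2.23 F [0.6 0.1 0.1] t 16.925
```

Emit:
{"fn": "move_arm", "kwargs": {"rows": "0 0 3 0 0 0;0 0 3 0 0 0;0 0 2 0 0 0"}}

```text
time_s: 17.3
ee_pos: [0.537, -0.218, 0.1403]
eef_rot: [3.141, 0.001, 1.782]
force: [-0.4, 0.5, -0.5]
grip_width: 0.0258
```

```bash
python3 err.py .5366 -.2182 1.7825 .1328
```

```text
pos [ 0.537  -0.218   0.1403] rot [3.141e+00 1.000e-03 1.782e+00] move mm [-0.1 -0.4  7.5] turn [ 0.001  0.001 -0.   ] q6 -2.23 F [-0.4  0.5 -0.5] t 17.3
```

In the pocket with no contact force so far; 7.5 mm still to go.

Emit:
{"fn": "move_arm", "kwargs": {"rows": "0 -0.4 3 0 0 0;0 0 2.5 0 0 0;0 0 2 0 0 0"}}

```text
time_s: 17.68
ee_pos: [0.5366, -0.2181, 0.1326]
eef_rot: [3.14, 0.001, 1.782]
force: [-1.8, -0.4, 6.7]
grip_width: 0.0257
```

```bash
python3 err.py .5366 -.2182 1.7825 .1328
```

```text
pos [ 0.5366 -0.2181  0.1326] rot [3.140e+00 1.000e-03 1.782e+00] move mm [-0.1 -0.  -0.2] turn [ 0.001  0.001 -0.   ] q6 -2.23 F [-1.8 -0.4  6.7] t 17.675
```

Contact came at the expected height, with 6.7 N. I'll press once more gently to confirm it is on the floor.

Emit:
{"fn": "move_arm", "kwargs": {"rows": "0 0 1.5 0 0 0;0 0 0.5 0 0 0"}}

```text
time_s: 17.92
ee_pos: [0.5368, -0.2183, 0.1326]
eef_rot: [3.14, 0.002, 1.782]
force: [1.0, 0.1, -0.4]
grip_width: 0.026
```

```bash
python3 err.py .5366 -.2182 1.7825 .1328
```

```text
pos [ 0.5368 -0.2183  0.1326] rot [3.140e+00 2.000e-03 1.782e+00] move mm [ 0.1 -0.2 -0.2] turn [ 0.002  0.002 -0.   ] q6 -2.23 F [ 1.   0.1 -0.4] t 17.925
```

Emit:
{"fn": "move_arm", "kwargs": {"rows": "0 0 0 0 0 0;0 0 0 0 0 0;0 0 0 0 0 0;0 0 0 0 0 0;0 0 -15 0 0 0;0 0 -45 0 0 0;0 0 -50 0 0 0;0 -30 -50 0 0 0;0 0 0 0 0 0", "grip": 0.1}}

```text
time_s: 19.05
ee_pos: [0.5063, -0.2243, 0.3016]
eef_rot: [3.138, 0.004, 1.783]
force: [-0.2, 0.1, -0.5]
grip_width: 0.0517
```

```bash
python3 err.py .4526 -.1074 2.08 .25
python3 - <<'E'
from h import *
c=snap('wrist','w9.png')
P=cloud(c); z=P[...,2]; v,u=np.mgrid[:384,:512]
for n,a,b,mn,zp in [('blk',.052,.0635,60,.058),('knob',.1,.109,20,.106),('lev',.067,.076,100,.072)]:
    m=(z>a)&(z<b)&(u>150)&(u<440)&(v>100)&(v<300)
    k,l,s,ce=cv2.connectedComponentsWithStats(m.astype(np.uint8))
    for i in range(1,k):
        if s[i,4]>=mn: print(n,s[i,4],ce[i].round(0),'z',np.median(z[l==i]),P[l==i].mean(0).round(4),cv2.minAreaRect(onplane(c,np.argwhere(l==i)[:,::-1],zp)[:,:2].astype(np.float32)*1000))
E
```

```text
pos [ 0.5063 -0.2243  0.3016] rot [3.138 0.004 1.783] move mm [125.8 -28.1  51. ] turn [ 0.003  0.004 -0.297] q6 -2.27 F [-0.2  0.1 -0.5] t 19.05
blk 897 [255. 213.] z 0.05779635565444313 [ 0.5368 -0.2179  0.0577] ((538.4849243164062, -217.73721313476562), (48.17146682739258, 25.546001434326172), 12.665478706359863)
blk 101 [425. 268.] z 0.057965830716693756 [ 0.5607 -0.0101  0.0579] ((560.9334716796875, -9.659727096557617), (16.234176635742188, 15.665756225585938), 62.23573684692383)
knob 206 [390. 172.] z 0.10551951407323712 [ 0.4567 -0.109   0.1051] ((456.6719665527344, -109.5027084350586), (15.309582710266113, 13.205368041992188), 83.8725357055664)
lev 2055 [308. 164.] z 0.0718896826667958 [ 0.4687 -0.1773  0.0719] ((466.0876770019531, -172.33631896972656), (23.478273391723633, 142.35174560546875), 11.61448860168457)
```

View pics/w9.png

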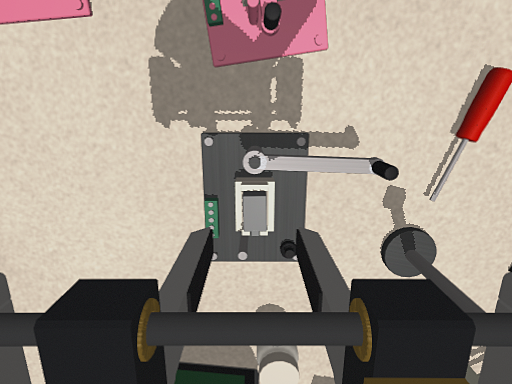

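The block is seated: its top at (255,213) measures z 57.8 mm against 58 nominal, with the rib between the guides. Now to the knob at (390,172).

Emit:
{"fn": "move_arm", "kwargs": {"rows": "42 -8 0 0 0 0;42 -8 0 0 0 0;40 -8 0 0 0 0;0 0 0 0 0 -0.155;0 0 0 0 0 -0.155;0 0 40 0 0 0;0 0 20 0 0 0;0 0 0 0 0 0"}}

```text
time_s: 20.1
ee_pos: [0.4547, -0.1018, 0.2314]
eef_rot: [-3.135, -0.007, 2.105]
force: [0.8, 1.3, -0.5]
grip_width: 0.0515
```

```bash
python3 - <<'E'
from h import *
c=snap('wrist','w10.png'); P=cloud(c); z=P[...,2]; v,u=np.mgrid[:384,:512]
m=(z>.1035)&(z<.11)&(u>215)&(u<285)&(v>185)&(v<250); q=P[m]; print(m.sum(),np.argwhere(m).mean(0),q.mean(0),(q.max(0)+q.min(0))/2,np.ptp(q,axis=0))
E
python3 err.py .456 -.108 2.093 .176
```

```text
273 [224.26373626 243.88644689] [ 0.45617978 -0.10795478  0.105546  ] [ 0.45638372 -0.10777258  0.10558165] [0.01320303 0.01329947 0.0041338 ]
pos [ 0.4549 -0.1019  0.2322] rot [-3.136 -0.006  2.105] move mm [-6.1 -1.8 56.2] turn [-0.006 -0.006  0.012] q6 -2.4 F [ 0.6 -0.8  0.2] t 20.15
```

Emit:
{"fn": "move_arm", "kwargs": {"rows": "-6 -2 25 -0.006 -0.006 0.01;0 0 20 0 0 0;0 0 11 0 0 0;0 0 0 0 0 0"}}

```text
time_s: 20.65
ee_pos: [0.4577, -0.1083, 0.1776]
eef_rot: [3.139, 0.002, 2.095]
force: [0.6, 0.1, -0.4]
grip_width: 0.0517
```

```bash
python3 err.py .4562 -.108 2.093 .174
```

```text
pos [ 0.4577 -0.1083  0.1776] rot [3.139e+00 2.000e-03 2.095e+00] move mm [ 1.  -1.1  3.6] turn [0.003 0.002 0.002] q6 -2.41 F [ 0.6  0.1 -0.4] t 20.65
```

Emit:
{"fn": "move_arm", "kwargs": {"rows": "1 -1 3 0 0 0;0 0 0 0 0 0;0 0 0 0 0 0;0 0 0 0 0 0;0 0 0 0 0 0;0 0 0 0 0 0", "grip": -1, "newtons": 12}}

```text
time_s: 21.4
ee_pos: [0.4569, -0.1079, 0.1765]
eef_rot: [3.137, 0.004, 2.095]
force: [0.4, -0.4, -0.1]
grip_width: 0.0137
```

```bash
python3 arc.py 0.05 .12
```

```text
lever 1.5293253926859613 rad 0.12425517990948999 [ 0.45690341 -0.10786376  0.17649876] [ 0.4 -0.4 -0.1] 0.013715142566063659 [3.137 0.004 2.095] q6 -2.41 t 21.4
1.42 [ 0.471 -0.106] [-5.  13.3]
1.3 [ 0.485 -0.106] [-7.2 12.3]
1.19 [ 0.499 -0.107] [-8.5 11.4]
1.07 [ 0.513 -0.111] [-9.8 10.3]
0.96 [ 0.526 -0.115] [-10.9   9.2]
0.85 [ 0.539 -0.122] [-11.8   7.9]
0.73 [ 0.551 -0.129] [-12.7   6.5]
0.62 [ 0.562 -0.138] [-13.3   5. ]
0.51 [ 0.572 -0.149] [-13.8   3.5]
0.39 [ 0.581 -0.16 ] [-14.1   1.9]
0.28 [ 0.588 -0.172] [-14.2   0.3]
0.16 [ 0.594 -0.185] [-14.2  -1.4]
0.05 [ 0.598 -0.199] [-13.9  -3. ]
```

Emit:
{"fn": "move_arm", "kwargs": {"rows": "-5 13 0 0 0 0;-7 12 0 0 0 0;-8 11 0 0 0 0;-10 10 0 0 0 0;-11 9 0 0 0 0;-12 8 0 0 0 0"}}

```text
time_s: 22.15
ee_pos: [0.5443, -0.1201, 0.1764]
eef_rot: [3.136, 0.001, 2.096]
force: [-2.6, -1.3, 1.7]
grip_width: 0.0139
```

```bash
python3 arc.py 0.05 .12
```

```text
lever 0.8178220353396575 rad 0.12892866511495382 [ 0.54433612 -0.12014786  0.17641652] [-2.6 -1.3  1.7] 0.013866310731964593 [3.136e+00 1.000e-03 2.096e+00] q6 -2.38 t 22.15
0.71 [ 0.554 -0.131] [-14.2   2.5]
0.6 [ 0.564 -0.14 ] [-12.9   4.5]
0.49 [ 0.573 -0.15 ] [-13.4   3.1]
0.38 [ 0.582 -0.161] [-13.6   1.6]
0.27 [ 0.589 -0.173] [-13.7   0.1]
0.16 [ 0.594 -0.185] [-13.6  -1.4]
0.05 [ 0.598 -0.199] [-13.4  -2.9]
```

Emit:
{"fn": "move_arm", "kwargs": {"rows": "-14 2 0 0 0 0;-13 4 0 0 0 0;-13 3 0 0 0 0;-14 2 0 0 0 0"}}

```text
time_s: 22.65
ee_pos: [0.5867, -0.1604, 0.1764]
eef_rot: [3.131, -0.0, 2.098]
force: [-4.3, -0.5, 3.3]
grip_width: 0.0137
```

```bash
python3 arc.py 0.02 .11
```

```text
lever 0.3624923546599327 rad 0.12969533650705367 [ 0.58665616 -0.16035849  0.17638446] [-4.3 -0.5  3.3] 0.013731299542176403 [ 3.131 -0.     2.098] q6 -2.43 t 22.65
0.28 [ 0.588 -0.172] [-10.9  -4.7]
0.19 [ 0.593 -0.182] [-10.7  -0.9]
0.11 [ 0.596 -0.192] [-10.5  -1.8]
0.02 [ 0.599 -0.202] [-10.4  -2.7]
```

Emit:
{"fn": "move_arm", "kwargs": {"rows": "-11 -4 0 0 0 0;-11 -1 0 0 0 0;-10 -2 0 0 0 0;-8 -2 0 0 0 0;0 0 0 0 0 0"}}

```text
time_s: 23.28
ee_pos: [0.603, -0.2013, 0.1764]
eef_rot: [3.126, 0.002, 2.098]
force: [-1.4, -0.6, 1.1]
grip_width: 0.0133
```

```bash
python3 arc.py -0.02 .11
```

```text
lever 0.019775758071836652 rad 0.12878328854509782 [ 0.60295695 -0.20131928  0.17639037] [-1.4 -0.6  1.1] 0.013326483103411495 [3.126e+00 2.000e-03 2.098e+00] q6 -2.49 t 23.275
-0.02 [ 0.6   -0.207] [-3.6 -5.2]
```

The lever is almost shut. I'll ease it to the stop in small steps, turning the wrist slightly away from its joint limit.

Emit:
{"fn": "move_arm", "kwargs": {"rows": "-2 -2 0 0 0 0.08;-3 -1 0 0 0 0;-3 -1 0 0 0 0"}}

```text
time_s: 23.65
ee_pos: [0.6035, -0.2051, 0.1762]
eef_rot: [3.123, -0.008, 2.017]
force: [-6.7, 23.1, 9.7]
grip_width: 0.0136
```

```bash
python3 arc.py -0.02 .11
```

```text
lever -0.010147050121175227 rad 0.128465307485789 [ 0.60345906 -0.20514827  0.17618899] [-6.7 23.1  9.7] 0.0136081770572314 [ 3.123 -0.008  2.017] q6 -2.42 t 23.65
-0.02 [ 0.6   -0.207] [-0.3 -3.7]
```

A 23 N reaction in +y shows it's at the stop. Release and withdraw upwards.

Emit:
{"fn": "move_arm", "kwargs": {"rows": "0 0 0 0 0 0;0 0 0 0 0 0"}}

```text
time_s: 23.9
ee_pos: [0.6033, -0.2042, 0.1764]
eef_rot: [3.124, -0.008, 2.019]
force: [-0.2, -0.2, 1.5]
grip_width: 0.0139
```

Emit:
{"fn": "move_arm", "kwargs": {"rows": "0 0 0 0 0 0;0 0 0 0 0 0;0 0 0 0 0 0;0 0 0 0 0 0;0 0 -20 0 0 0;0 0 -45 0 0 0;0 0 -50 0 0 0;0 -50 -20 0.018 -0.008 0.1;0 -50 0 0 0 0.1;0 0 0 0 0 0", "grip": 0.1}}

```text
time_s: 25.15
ee_pos: [0.5067, -0.2461, 0.3224]
eef_rot: [3.138, 0.005, 1.813]
force: [0.5, -0.5, 0.1]
grip_width: 0.0518
```

Run:
```python
from h import *
print(sensors.get_obs()['force'],pose()[0],sensors.get_obs()['time_s'])
c=snap('wrist','w11.png'); P=cloud(c); z=P[...,2]; v,u=np.mgrid[:384,:512]
for n,a,b,mn,zp in [('knob',.1,.109,20,.106),('lev',.067,.076,20,.072),('blk',.053,.061,20,.058)]:
    m=(z>a)&(z<b)&(u>150)&(u<440)&(v>80)&(v<300)
    k,l,s,ce=cv2.connectedComponentsWithStats(m.astype(np.uint8))
    for i in range(1,k):
        if s[i,4]>=mn: print(n,s[i,4],ce[i].round(0),P[l==i].mean(0).round(4),cv2.minAreaRect(onplane(c,np.argwhere(l==i)[:,::-1],zp)[:,:2].astype(np.float32)*1000))
cv2.imwrite('pics/w11c.png',cv2.resize(c['color'][90:290,160:340],None,fx=3,fy=3,interpolation=cv2.INTER_CUBIC))
snap('top','top2.png')
```

```text
[ 0.49754538 -0.54094668  0.11849754] [ 0.50674597 -0.24608447  0.32241772] 25.15
knob 137 [272. 281.] [ 0.5991 -0.2046  0.1049] ((598.0026245117188, -204.59962463378906), (15.822461128234863, 13.010031700134277), 14.37869644165039)
lev 1578 [273. 206.] [ 0.5274 -0.22    0.0719] ((534.8140258789062, -216.386962890625), (140.643798828125, 22.80530548095703), 13.786906242370605)
lev 59 [259. 251.] [ 0.5835 -0.2218  0.0699] ((581.8338623046875, -222.1583709716797), (10.229114532470703, 8.225878715515137), 13.906452178955078)
lev 62 [435. 274.] [ 0.5616 -0.0113  0.0715] ((562.2573852539062, -11.771561622619629), (8.504164695739746, 16.012577056884766), 87.90110778808594)
blk 173 [264. 211.] [ 0.5385 -0.2279  0.0576] ((538.810546875, -227.90516662597656), (42.145713806152344, 5.886181354522705), 14.1344575881958)
blk 121 [281. 212.] [ 0.5345 -0.2073  0.0577] ((533.7947387695312, -207.4580841064453), (42.17478561401367, 4.158544540405273), 12.205912590026855)
blk 21 [259. 243.] [ 0.5803 -0.2229  0.0569] ((580.0859375, -222.7173309326172), (5.021490097045898, 8.804973602294922), 22.726221084594727)
blk 62 [430. 267.] [ 0.5605 -0.0101  0.0571] ((560.5811157226562, -11.126840591430664), (11.276473045349121, 15.507576942443848), 63.557682037353516)
```

View pics/w11c.png

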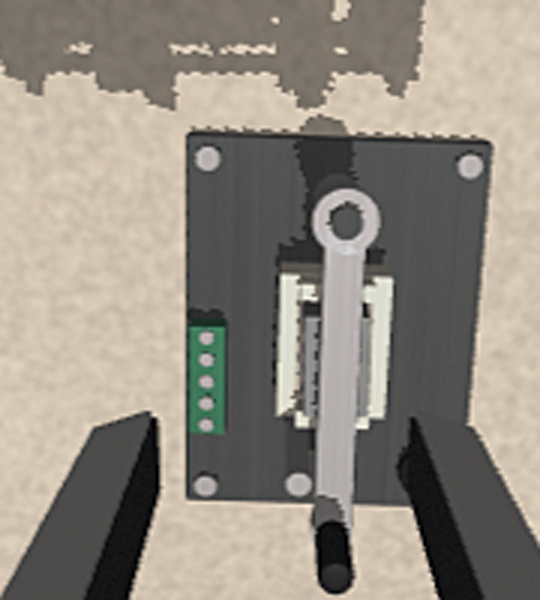

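View pics/top2.png

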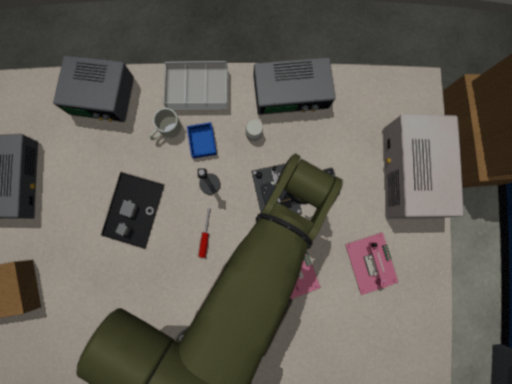

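The lever reads about 0.00 rad and the block top is still at 57.7 mm. The other two blocks, collar, screwdriver, mug and bin look unmoved. Relaxing the pinch could have let the lever rebound by about a millimetre, so I'll give the knob one gentle push towards the stop with closed fingers.

Emit:
{"fn": "move_arm", "kwargs": {"rows": "20 34 0 0 0 0.03;20 34 0 0 0 0;18 34 0 0 0 0;0 0 0 0 0 0;0 0 40 0 0 0;0 0 40 0 0 0", "grip": -1}}

```text
time_s: 26.0
ee_pos: [0.6027, -0.1611, 0.2434]
eef_rot: [3.133, 0.007, 1.794]
force: [1.7, 0.4, -0.1]
grip_width: 0.0005
```

```bash
python3 err.py .5915 -.1655 1.783 .178
```

```text
pos [ 0.6027 -0.1611  0.2434] rot [3.133 0.007 1.794] move mm [ -1.3 -12.5  65.3] turn [0.009 0.007 0.011] q6 -2.11 F [ 1.7  0.4 -0.1] t 26.0
```

Emit:
{"fn": "move_arm", "kwargs": {"rows": "2 -10 20 0.009 0.007 0.011;0 0 30 0 0 0;0 0 14 0 0 0;-8 0 0 0 0 0"}}

```text
time_s: 26.5
ee_pos: [0.5939, -0.1693, 0.175]
eef_rot: [-3.137, -0.002, 1.786]
force: [0.1, 0.4, 0.4]
grip_width: 0.0003
```

```bash
python3 err.py .5958 -.186 1.783 .178
```

```text
pos [ 0.5939 -0.1693  0.175 ] rot [-3.137e+00 -2.000e-03  1.786e+00] move mm [-16.7  -1.7  -3. ] turn [-0.005 -0.002  0.003] q6 -2.12 F [0.1 0.4 0.4] t 26.5
```

Emit:
{"fn": "move_arm", "kwargs": {"rows": "-6 0 -2 0 0 0;-4 0 0 0 0 0;-3 0 0 0 0 0"}}

```text
time_s: 26.88
ee_pos: [0.5979, -0.184, 0.18]
eef_rot: [-3.14, -0.0, 1.786]
force: [0.5, -0.6, 0.2]
grip_width: 0.0005
```

```bash
python3 err.py .5958 -.186 1.783 .178
```

```text
pos [ 0.5979 -0.184   0.18  ] rot [-3.14  -0.     1.786] move mm [-1.5 -2.4  2. ] turn [-0.001 -0.     0.003] q6 -2.14 F [ 0.5 -0.6  0.2] t 26.875
```

Emit:
{"fn": "move_arm", "kwargs": {"rows": "-2 -1 1 0 0 0;-2 0 0 0 0 0"}}

```text
time_s: 27.12
ee_pos: [0.5979, -0.1866, 0.1796]
eef_rot: [-3.141, -0.004, 1.786]
force: [-3.9, 18.4, 4.0]
grip_width: 0.0005
```

Emit:
{"fn": "move_arm", "kwargs": {"rows": "-2 0 0 0 0 0;-2 0 0 0 0 0"}}

```text
time_s: 27.38
ee_pos: [0.5982, -0.1871, 0.1796]
eef_rot: [-3.139, -0.011, 1.788]
force: [-5.0, 12.3, 5.9]
grip_width: 0.0006
```

The knob is firm against the stop, at 18 N with no further travel. I'll back straight off, rise and look again.

Emit:
{"fn": "move_arm", "kwargs": {"rows": "10 0 0 0 0 0;20 0 0 0 0 0;0 0 -40 0 0 0;0 0 -50 0 0 0;0 0 -50 0 0 0;-40 -45 0 0 0 0;-30 -45 0 0 0 0;0 0 0 0 0 0"}}

```text
time_s: 28.38
ee_pos: [0.5166, -0.2411, 0.324]
eef_rot: [-3.139, -0.009, 1.793]
force: [0.5, 0.9, 0.6]
grip_width: 0.0005
```

Run:
```python
from h import *
c=snap('wrist','w12.png'); P=cloud(c); z=P[...,2]; v,u=np.mgrid[:384,:512]
for n,a,b,mn,zp in [('knob',.1,.109,20,.106),('lev',.067,.076,20,.072),('blk',.053,.061,20,.058)]:
    m=(z>a)&(z<b)&(u>150)&(u<340)&(v>80)&(v<300)
    k,l,s,ce=cv2.connectedComponentsWithStats(m.astype(np.uint8))
    for i in range(1,k):
        if s[i,4]>=mn: print(n,s[i,4],ce[i].round(0),P[l==i].mean(0).round(4))
o=sensors.get_obs(); print(o['ee_pos'],o['force'].round(1),o['joint_vel'].round(3),o['time_s'])
cv2.imwrite('pics/w12c.png',cv2.resize(c['color'][90:290,160:340],None,fx=3,fy=3,interpolation=cv2.INTER_CUBIC))
```

```text
lev 1228 [268. 184.] [ 0.5116 -0.2234  0.072 ]
blk 160 [259. 202.] [ 0.5374 -0.2281  0.0577]
blk 134 [277. 204.] [ 0.5348 -0.2073  0.0579]
[ 0.51755584 -0.23996607  0.3238338 ] [0.6 0.6 0.4] [ 0.039  0.025 -0.021  0.005  0.006  0.013] 28.425
```

View pics/w12c.png

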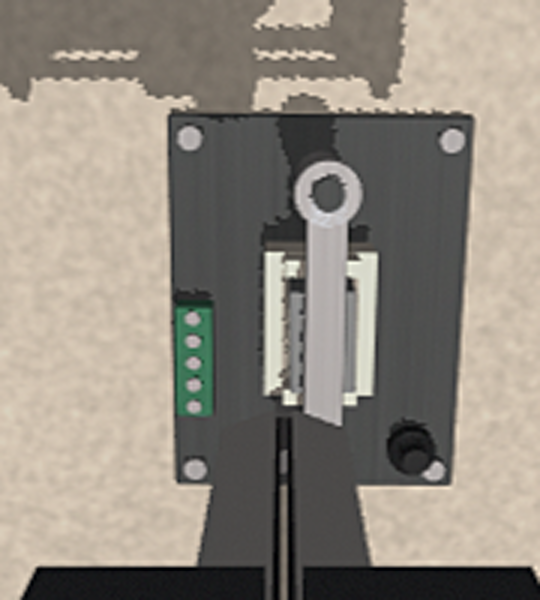

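The lever lies straight over the block, whose top is at 57.8 mm. The cap is at its corner, and the robot touches nothing. Handing in.

Emit:
{"fn": "move_arm", "kwargs": {"rows": "0 0 0 0 0 0;0 0 0 0 0 0"}}

```text
time_s: 28.68
ee_pos: [0.5186, -0.2379, 0.3235]
eef_rot: [-3.139, -0.009, 1.796]
force: [-0.5, 0.0, -0.5]
grip_width: 0.0006
```

```bash
python3 -c "
from station import ctrl
print(ctrl.hand_in())"
```

```text
the job is handed in; nothing more can be done
None
```

The slim 42 x 26 mm block is seated in the grey fixture's pocket, and the lever is shut over it. I handed the job in at 28.7 s of the 72 s allowed.

- **Steps:** I swung the lever open to about 1.53 rad and carried the block round the near side of the rod stand. I lowered it in with its rib between the two guides and let go. Then I led the lever shut and gave the knob a last push against the stop with closed fingers.
- **Block:** its top measured 57.7–57.9 mm at the end, against 58 nominal. During seating, contact came at the expected floor height with about 7 N.
- **Lever:** the final push gave 12–18 N with almost no further travel, so it is at the stop. The last measured angle, about 0.00 rad, was taken just before that push. In the final picture the fingers hid the knob and stop, but the bar lay straight over the block.
- **One disagreement:** the camera measurements left about 1 mm between bar and stop pin, which is within their error. That gap was why I added the final push.
- **Surroundings:** the other two blocks, collar and screwdriver looked unmoved in the overhead view after the lever was shut, and the cap in the last wrist picture. By eye only, I saw no sign that the stand had been touched. The highest force I read was about 26 N at the wrist, when the lever met its stop.

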